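# Sort the hardware boxes by feel

### The job

Each of the two closed plywood hardware boxes may be full or nearly empty. Feel the weight of the left one (robot's left) and then the right one by lifting one end of it slightly by the ball knob there for a moment while its other end stays on the dark mat; put each full box into a lane of the bay with the tall back board and each nearly empty one into a lane of the low-backed bay, slid fully home against the back wall. Set them down in the bays and push them gently, never tip a box steeply, and leave everything else on the bench alone.

Things in the scene. Friction and masses are not known exactly. Their poses are not given: they have to be found in the camera images.
- box_left_mid (a point): closed plywood hardware box on the left (robot's left, +y), body 150 mm long (x), 76 wide (y), 56 high. On its lid, all centred 57 mm above this point: in the middle a wooden carrying bar along x, 14 mm wide, 16 high, 64 long (its middle 48 mm free underneath); near each end, 62 mm along x and -x, a round ball knob 24 mm across for lifting that end. Point: body's middle, 28 mm above the underside
- box_left: the same left box; origin under its centre. x points roughly away from the robot. Identical outside to the other, same end for end. It weighs 0.25 to 0.31 kg nearly empty, 0.72 to 0.89 kg full, centre of mass mid-way along; nothing outside shows which. Both may be full, both nearly empty, or one of each. A knob turns stiffly in firm fingers: lifting one end shows 0.55 to 1 of the weight
- box_right_mid (a point): closed plywood hardware box on the right (robot's right, -y), body 150 mm long (x), 76 wide (y), 56 high. On its lid, all centred 57 mm above this point: in the middle a wooden carrying bar along x, 14 mm wide, 16 high, 64 long (its middle 48 mm free underneath); near each end, 62 mm along x and -x, a round ball knob 24 mm across for lifting that end. Point: body's middle, 28 mm above the underside
- box_right: the same right box; origin under its centre. x points roughly away from the robot. Identical outside to the other, same end for end. It weighs 0.25 to 0.31 kg nearly empty, 0.72 to 0.89 kg full, centre of mass mid-way along; nothing outside shows which. Both may be full, both nearly empty, or one of each. A knob turns stiffly in firm fingers: lifting one end shows 0.55 to 1 of the weight
- bay_tall: fixed open bay with a tall back board (115 mm), for full boxes, either lane. Floor 175 mm deep (x), 190 wide (y), 6 thick; open front at -x (robot side); inner face of back wall at x = +81.5 mm. Three walls along x, 6 mm thick, tops 30 mm above bench, make two 86 mm lanes centred at y = +46 and -46 mm. A box fully home has its centre at x = +6.5 mm, long side along x. Origin under the floor's centre
- bay_low: fixed open bay with a low back wall (30 mm), for nearly empty boxes, either lane. Floor 175 mm deep (x), 190 wide (y), 6 thick; open front at -x (robot side); inner face of back wall at x = +81.5 mm. Three walls along x, 6 mm thick, tops 30 mm above bench, make two 86 mm lanes centred at y = +46 and -46 mm. A box fully home has its centre at x = +6.5 mm, long side along x. Origin under the floor's centre
- mat: thin dark rubber mat fixed on the bench, 330 by 380 mm, 3 mm thick, on which both boxes start; origin under its centre
- glue: bystander: glue bottle, 60 mm across, 150 mm high, upright; origin under its centre
- tape: bystander: roll of blue tape lying flat, 100 mm across, 48 mm high; origin under its centre
- driver: bystander: screwdriver lying beyond the mat; origin under its middle
- ornament: bystander: small flat laser-cut plywood heart, 5 mm thick; origin under its middle
- hoop: bystander: thin dark wooden ring, 70 mm across; origin under its centre
- jar: bystander: closed glass jar, 56 mm across, 70 mm high; origin under its centre
There are look-alikes about, which are no part of the job. What is shaped like the box_left but green is not meant.

How it is judged (in metres and radians):
On the way, in this order (a step that is already met when the one before it is completed fails the run):
1. the left box is held with one end lifted (tilted more than 0.03 rad, about 5 mm at the end) while its other end rests on the mat (angle between box_left's own z axis and vertical above 0.03 rad and contact force between box_left and mat above 0.3 N and contact force between box_left and the fingers above 0.3 N), for 0.2 s.
2. the right box is held with one end lifted (tilted more than 0.03 rad, about 5 mm at the end) while its other end rests on the mat (angle between box_right's own z axis and vertical above 0.03 rad and contact force between box_right and mat above 0.3 N and contact force between box_right and the fingers above 0.3 N), for 0.2 s.
At the end, for the whole second after the job is handed in: Each box stands flat on the floor of a bay, in a lane, within about 6 mm of the back wall and 0.09 rad of the bay's direction, released and at rest; a full box (pressing on the bay with more than 5 N) in the tall-backed bay, a nearly empty one (less than 5 N) in the low-backed bay (((x of box_left_mid in the frame of bay_tall between 0.0005 and 0.01 m and y of box_left_mid in the frame of bay_tall between -0.06 and 0.06 m and z of box_left_mid in the frame of bay_tall below 0.038 m and angle between the x axis of box_left and the x axis of bay_tall, either way round below 0.09 rad and contact force between box_left and bay_tall above 5 N) or (x of box_left_mid in the frame of bay_low between 0.0005 and 0.01 m and y of box_left_mid in the frame of bay_low between -0.06 and 0.06 m and z of box_left_mid in the frame of bay_low below 0.038 m and angle between the x axis of box_left and the x axis of bay_low, either way round below 0.09 rad and contact force between box_left and bay_low below 5 N)) and linear speed of each of box_left, box_right below 0.02 m/s and ((x of box_right_mid in the frame of bay_tall between 0.0005 and 0.01 m and y of box_right_mid in the frame of bay_tall between -0.06 and 0.06 m and z of box_right_mid in the frame of bay_tall below 0.038 m and angle between the x axis of box_right and the x axis of bay_tall, either way round below 0.09 rad and contact force between box_right and bay_tall above 5 N) or (x of box_right_mid in the frame of bay_low between 0.0005 and 0.01 m and y of box_right_mid in the frame of bay_low between -0.06 and 0.06 m and z of box_right_mid in the frame of bay_low below 0.038 m and angle between the x axis of box_right and the x axis of bay_low, either way round below 0.09 rad and contact force between box_right and bay_low below 5 N))); the robot touches nothing.
It fails at once if a box is tipped more than 0.3 rad (angle between any of box_left, box_right's own z axis and vertical above 0.3 rad).
It fails at once if a box is pressed, pushed or dropped on a bay with more than 80 N (contact force between any of box_left, box_right and bay_tall above 80 N or contact force between any of box_left, box_right and bay_low above 80 N).
It fails at once if a box is dropped from more than about 10 mm or thrown (moving faster than 0.45 m/s out of the fingers) ((linear speed of box_left above 0.45 m/s and contact force between box_left and the fingers below 0.1 N) or (linear speed of box_right above 0.45 m/s and contact force between box_right and the fingers below 0.1 N)).
It fails at once if the two boxes are knocked together with more than 15 N (contact force between box_left and box_right above 15 N).
It fails at once if a bystander is moved more than 30 mm (distance of any of glue, tape, driver, ornament, hoop, jar from where it was at the start of the episode above 0.03 m).
It also fails if it takes over 72 s, if anything falls off the work surface, if the arm or the gripper's body presses on something with over 40 N, if the wrist force passes 120 N, or if a joint passes its speed limit or range.

### The arm

A 6-joint arm with a two-finger parallel gripper is mounted at the origin on the work surface. World frame = base frame: x ahead of the robot, y to its left, z up, the work surface at z = 0. Lengths are in m, angles in degrees, forces in N, time in s.
With the tool pointing down it reaches from about 0.325 to 0.85 m from the base axis. Payload 15.5 kg.
Tool frame: the origin (TCP) lies at the very end of the fingers, on their centre line; the grasp point (between the pads) lies arm.grip_depth behind it (arm.grip_depth is the distance from the TCP to the grasp point, in m); z points along the fingers, y is the line along which they close (so a half turn about z gives the same grasp; the last joint's range is limited). The gripper opens to 91 mm and grips with 3 to 60 N. Pads are 32 mm wide; open, the fingers measure 118 mm over their backs; the gripper's body (76 mm by 178 mm) begins 60 mm behind the grasp point.
Start: joints at [-77.149, 28.281, 77.091, -0, 74.628, -5.472], TCP at [0.196, -0.593, 0.214] pointing down, gripper open.
Joint ranges: [-166.48, 166.48], [-47.26, 123.95], [12.59, 153.08], [-70.14, 250.14], [6.76, 159.57], [-176.63, 176.63]. Speed limits (degrees/s): [108.29, 108.29, 147.25, 172.46, 172.46, 172.46].

### API

Orientations are given as a 3x3 rotation matrix whose columns are the frame's x, y, z axes.
In Python, from rig import arm gives the robot as it stands. Calls block until the motion is done:
- arm.move_to(position, orientation): joint-space move of the TCP to a pose.
- arm.move_l(position, orientation=None, feed=0.15): straight line of the TCP; orientation=None keeps the orientation; feed is the mean speed in m/s.
- arm.move_joints(angles): joint-space move.
- arm.grip(opening): finger opening in m; the grip force is fixed at half the most; returns when the fingers have stopped.
- arm.sleep(seconds).
- arm.solve_ik(position, orientation): joint angles nearest the present ones, or None.
- arm.snapshot(name): name is "side" or "top"; returns the picture (480x640x3 uint8, red, green, blue); there is no depth.
- arm.get_calibration(name): a dict with "intrinsics" (3x3 intrinsics, pixels), "cam_to_world" (4x4, takes a point from camera to world coordinates). Camera axes: x right, y down, z forward; pixel columns grow to the right and rows downward; lengths in m; the calibration is good to about 2 mm. A picture is of the moment at which its call begins. get_calibration takes no time and is no camera call.
A pose or a line that the arm cannot do raises arm.Unreachable and nothing moves.
- arm.sign_off(): hands the job in; it is judged then, once.
Readings, each from a call of its own:
- arm.current_t(): time.
- arm.current_joint_positions(): joint angles.
- arm.current_dq(): joint speeds.
- arm.current_tau(): joint torques, N m.
- arm.current_ee_pos(): TCP position.
- arm.current_tool_rot(): TCP orientation.
- arm.current_force(): force on the tool from outside, world axes, zero at the start.
- arm.current_torque(): the same for the moment, N m.
- arm.current_width(): finger opening in m.
- arm.current_grasp_force(): force on a finger pad.
Only numpy, scipy, OpenCV 4.12 (cv2) and the standard library are available. Lean on these libraries where they do the work, as an engineer would, in place of code of your own. Each camera call takes 0.05 s, during which the arm holds its last target. There are 200 camera calls.

## Working session

There is one attempt and no reset: what is moved stays moved. The work goes in short steps, each a Python script; the robot and the scene stay as the last script left them, time stands still between calls to the robot, and variables do not carry over. Pictures are saved under pics/ and viewed, at most 10 in all, crops included, and the job is handed in when it is done.

```bash
mkdir -p pics; ls
python3 - <<'E'
from rig import arm
import cv2
for n in("top","side"):
    im=arm.snapshot(n); cv2.imwrite(f"pics/{n}0.png",im[:,:,::-1]); c=arm.get_calibration(n); print(n,c["intrinsics"],c["cam_to_world"])
print(arm.grip_depth,arm.current_t(),arm.current_tool_rot())
E
```

```text
pics
top [[605.05534099   0.         327.75891184]
 [  0.         605.05534099 238.82085181]
 [  0.           0.           1.        ]] [[-0.00900342 -0.99200854  0.12584913  0.39258557]
 [-0.99969477  0.00603388 -0.02395735  0.1190243 ]
 [ 0.02300654 -0.12602642 -0.99176007  1.46229802]
 [ 0.          0.          0.          1.        ]]
side [[444.17492518   0.         318.17137895]
 [  0.         444.17492518 240.0919746 ]
 [  0.           0.           1.        ]] [[-0.98457473 -0.07716506  0.15702914  0.36789353]
 [-0.17455039  0.49491848 -0.85122727  1.08902831]
 [-0.01203162 -0.86550636 -0.50075342  0.63226495]
 [ 0.          0.          0.          1.        ]]
0.0188 0.1 [[ 9.49300248e-01  3.14370744e-01 -2.73745738e-04]
 [ 3.14370851e-01 -9.49299609e-01  1.10485884e-03]
 [ 8.74685738e-05 -1.13490045e-03 -9.99999352e-01]]
```

View pics/top0.png

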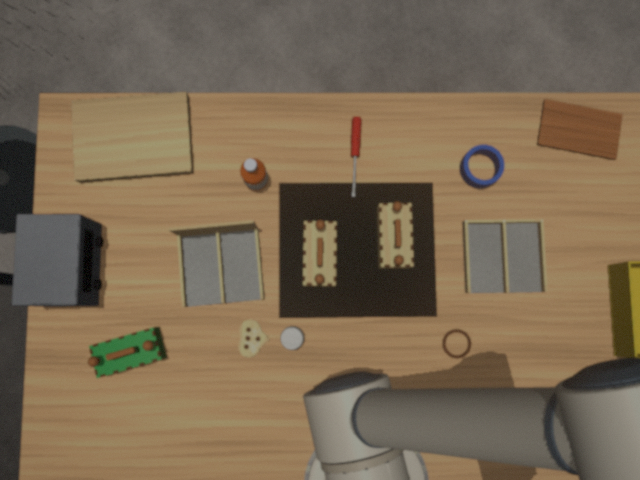

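View pics/side0.png

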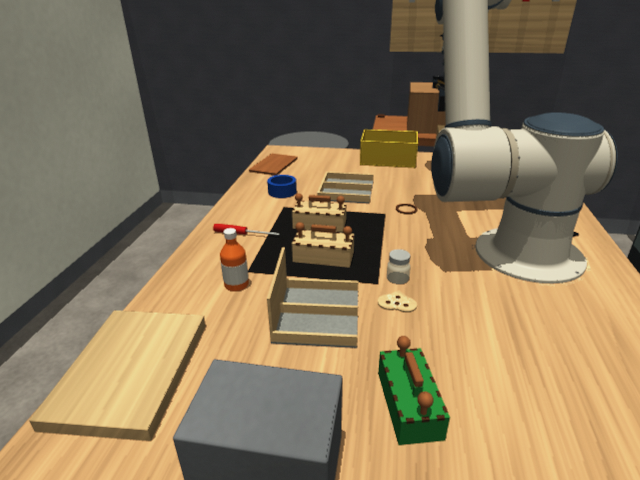

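The top view shows the left box at (320,253), the right box at (396,235), the tall bay at (221,265) and the low bay at (505,257). The side view confirms which bay has the tall back board.

```bash
cat > h.py <<'E'
import numpy as np, cv2
from rig import arm
def ray(name,px,z):
    c=arm.get_calibration(name);K=c["intrinsics"];T=c["cam_to_world"]
    px=np.atleast_2d(px).astype(float)
    d=np.c_[px,np.ones(len(px))]@np.linalg.inv(K).T@T[:3,:3].T
    o=T[:3,3]
    return o+d*((z-o[2])/d[:,2])[:,None]
def blobs(im,roi,z=0.088,mn=15):
    x0,y0,x1,y1=roi; s=im[y0:y1,x0:x1]; h=cv2.cvtColor(s,cv2.COLOR_RGB2HSV)
    m=((h[...,0]<14)&(h[...,1]>120)&(h[...,2]>50)).astype(np.uint8)
    n,l,st,ce=cv2.connectedComponentsWithStats(m)
    return [(int(st[i,4]),ce[i]+[x0,y0],ray("top",ce[i]+[x0,y0],z)[0]) for i in range(1,n) if st[i,4]>mn]
E
python3 - <<'E'
from h import *
np.set_printoptions(precision=4,suppress=True)
im=arm.snapshot("top")
for r in((298,210,342,295),(374,195,418,275)):
    for b in blobs(im,r): print(b)
h=cv2.cvtColor(im,cv2.COLOR_RGB2HSV)
for p in((200,270),(240,270),(485,255),(525,255),(183,270),(350,300)): print(p,h[p[1],p[0]])
m=((h[...,1]<60)&(h[...,2]>70)).astype(np.uint8)
for r in((165,215,275,315),(455,210,555,300)):
    x0,y0,x1,y1=r
    n,l,st,ce=cv2.connectedComponentsWithStats(m[y0:y1,x0:x1])
    for i in range(1,n):
        if st[i,4]>800:
            c=cv2.findContours((l==i).astype(np.uint8),0,2)[0][0]
            q=cv2.approxPolyDP(c,6,True)[:,0]+[x0,y0]
            print(st[i],"\n",np.c_[q,ray("top",q,.006)[:,:2],ray("top",q,.03)[:,:2]])
E
```

```text
(40, array([319.75, 223.45]), array([0.6027, 0.1039, 0.088 ]))
(62, array([319.7097, 252.0484]), array([0.5366, 0.1045, 0.088 ]))
(33, array([319.    , 279.4242]), array([0.4742, 0.1066, 0.088 ]))
(35, array([396.9429, 205.4571]), array([ 0.6438, -0.0749,  0.088 ]))
(68, array([397.5441, 233.1912]), array([ 0.579 , -0.0748,  0.088 ]))
(36, array([398.4167, 259.3889]), array([ 0.5186, -0.0753,  0.088 ]))
(200, 270) [ 30  15 121]
(240, 270) [ 26  15 118]
(485, 255) [ 23  20 117]
(525, 255) [ 21  22 115]
(183, 270) [20 72 89]
(350, 300) [ 17 104  44]
[  55   15   41   73 2492] 
 [[252.     230.       0.6001   0.2674   0.5966   0.2649]
 [220.     235.       0.5883   0.3445   0.5851   0.3408]
 [226.     302.       0.4269   0.3281   0.4263   0.3246]
 [260.     298.       0.4357   0.2472   0.435    0.2451]]
[  17   19   39   72 2465] 
 [[214.     234.       0.5908   0.359    0.5875   0.355 ]
 [182.     237.       0.584    0.4358   0.5808   0.4306]
 [187.     305.       0.4206   0.4205   0.4201   0.4155]
 [220.     302.       0.427    0.3423   0.4265   0.3386]]
[  12   13   37   70 2318] 
 [[468.     224.       0.6119  -0.2598   0.6082  -0.2536]
 [471.     292.       0.4459  -0.2607   0.445   -0.2545]
 [503.     291.       0.4477  -0.3386   0.4468  -0.3311]
 [500.     224.       0.6114  -0.3387   0.6078  -0.3312]]
[  50   13   37   69 2249] 
 [[507.     223.       0.6138  -0.3561   0.6102  -0.3483]
 [509.     291.       0.4476  -0.3532   0.4467  -0.3454]
 [540.     291.       0.447   -0.4288   0.4461  -0.4197]
 [537.     224.       0.6109  -0.4301   0.6073  -0.4211]]
```

```bash
cat >> h.py <<'E'
np.set_printoptions(precision=4,suppress=True)
def R(deg):
    a=np.radians(deg);c,s=np.cos(a),np.sin(a)
    return np.array([[c,s,0],[s,-c,0],[0,0,-1.]])
def F(n=6):
    f=[]
    for _ in range(n): arm.sleep(0.03); f.append(arm.current_force())
    return np.mean(f,0)
def weigh(x,y,yaw):
    o=R(yaw); d=o[:,0]
    p=np.array([x,y,.069])
    arm.grip(.05)
    arm.move_to(p+[0,0,.08],o); arm.move_l(p,o,feed=.12)
    arm.sleep(.2); f0=F(); arm.grip(0); arm.sleep(.2); f1=F()
    print("width",arm.current_width(),arm.current_grasp_force(),"f0",f0,"f1",f1)
    for k in (.5,1): arm.move_l(p+d*.005*k+[0,0,.008*k],o,feed=.03)
    arm.sleep(.3); f2=F(10); print("lift df",f2-f0,f2-f1,arm.current_ee_pos()-p)
    im=arm.snapshot("side"); cv2.imwrite(f"pics/w{yaw}.png",cv2.resize(im[150:330,200:420,::-1],None,fx=3,fy=3))
    arm.move_l(p,o,feed=.03); arm.sleep(.1); arm.grip(.05); arm.move_l(p+[0,0,.06],o,feed=.15)
    print("t",arm.current_t())
E
python3 - <<'E'
from h import *
weigh(.4765,.1063,-1.2)
E
```

```text
width 0.021798818706495672 29.999986588954926 f0 [-0.0555  0.012   0.1877] f1 [-0.0591  0.7152 -0.0213]
lift df [ 0.4234 -0.1124 -2.468 ] [ 0.427  -0.8155 -2.2591] [ 0.005  -0.0001  0.008 ]
t 8.7917
```

View pics/w-1.2.png

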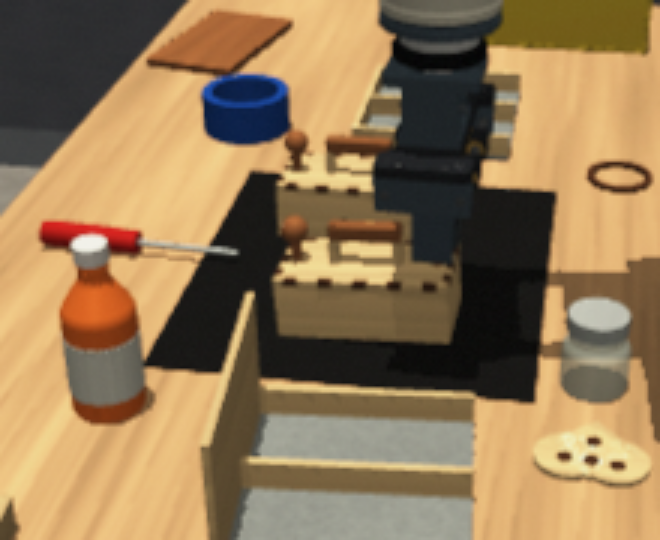

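The left box's near end is clearly raised, with its far bottom edge still on the mat. About 2.4 N means it is nearly empty. Next is the right box.

Run:
```python
from h import *
weigh(.5192,-.0752,0.2)
im=arm.snapshot("top")
for b in blobs(im,(298,210,342,295)): print(b)
```

```text
width 0.02224308090623233 29.99992400407791 f0 [-0.0071  0.0105  0.0527] f1 [-0.1235 -1.4998 -0.1843]
lift df [-0.2193 -0.1967 -4.4478] [-0.103   1.3136 -4.2107] [0.005 0.    0.008]
t 14.975
(43, array([320.    , 223.4419]), array([0.6027, 0.1033, 0.088 ]))
(65, array([319.6615, 251.5231]), array([0.5379, 0.1046, 0.088 ]))
(43, array([318.9767, 279.3256]), array([0.4744, 0.1066, 0.088 ]))
```

```bash
cat >> h.py <<'E'
def pick(x,y,yaw):
    o=R(yaw);p=np.array([x,y,.069])
    arm.grip(.05)
    z=max(arm.current_ee_pos()[2],.14)
    arm.move_to([x,y,z],o); arm.move_l(p,o,feed=.12)
    arm.sleep(.2); f0=F(); arm.grip(0); arm.sleep(.1)
    print("width",arm.current_width())
    arm.move_l(p+[0,0,.02],o,feed=.05); arm.sleep(.3); w=F()-f0; print("weight",w)
    arm.move_l(p+[0,0,.155],o,feed=.2)
def place(x,y,yaw,back=.016):
    "x,y: home position of box centre"
    o=R(yaw);d=o[:,0];p=np.array([x,y,.074])-d*back
    arm.move_l(p+[0,0,.15],o,feed=.25); arm.move_l(p+[0,0,.005],o,feed=.15)
    arm.sleep(.2); f0=F(); z=.005
    while z>-.012:
        z-=.001; arm.move_l(p+[0,0,z],o,feed=.02); f=F(2)-f0
        if f[2]>1.5: break
    print("touch z",z,f); f1=F()
    for k in range(1,16):
        arm.move_l(p+d*.002*k+[0,0,z],o,feed=.02); f=(F(2)-f1); s=f@d
        if s<-9: break
    print("push k",k,f,"pos",arm.current_ee_pos(),"exp home",x,y,"t",arm.current_t())
E
python3 - <<'E'
from h import *
pick(.5812,-.075,.2)
place(.523,.2967,5.4)
im=arm.snapshot("top"); cv2.imwrite("pics/p1.png",cv2.resize(im[190:340,150:350,::-1],None,fx=4,fy=4))
E
```

```text
width 0.013773991072497627
weight [ 0.2304 -0.3391 -7.4959]
touch z -0.003 [-4.6541 -1.9775 16.8188]
push k 10 [-17.5358   1.0997  12.7508] pos [0.5241 0.2969 0.0718] exp home 0.523 0.2967 t 28.4333
```

View pics/p1.png

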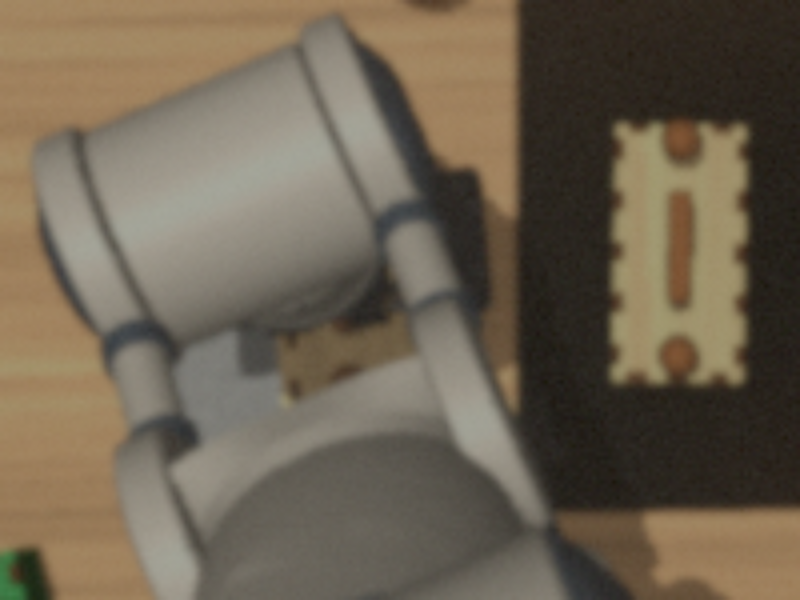

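The arm covers the bay, but the full lift read 7.5 N, so the right box is full. The push stopped hard at the expected home position. I'll release, check and pick the left box.

Run:
```python
from h import *
arm.grip(.04); p=arm.current_ee_pos(); arm.move_l([p[0],p[1],.16],feed=.15)
pick(.5385,.105,-1.2)
im=arm.snapshot("top"); cv2.imwrite("pics/p2.png",cv2.resize(im[190:340,150:350,::-1],None,fx=4,fy=4))
place(.539,-.2964,-.3)
```

```text
width 0.0136689502438245
weight [-0.1639  0.0315 -2.6789]
touch z -0.003 [-3.6694  2.4571 17.3764]
push k 9 [-18.5512  -6.3436   9.2243] pos [ 0.5386 -0.2967  0.0719] exp home 0.539 -0.2964 t 43.8167
```

View pics/p2.png

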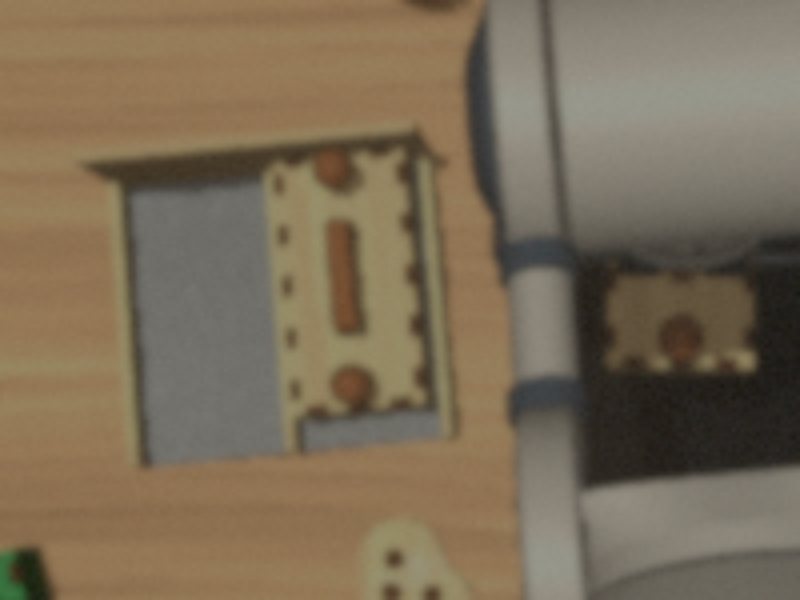

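The right box lies in the right-hand lane of the tall bay, square and against the back board. The left box weighed 2.7 N, so it is nearly empty. I'll release it and check both boxes.

Run:
```python
from h import *
arm.grip(.04); p=arm.current_ee_pos(); arm.move_l([p[0],p[1],.2],feed=.15)
arm.move_l([.40,-.05,.25],feed=.3)
im=arm.snapshot("top"); cv2.imwrite("pics/p3.png",cv2.resize(im[150:350,150:560,::-1],None,fx=1.9,fy=1.9))
s=arm.snapshot("side"); cv2.imwrite("pics/s3.png",cv2.resize(s[150:350,220:420,::-1],None,fx=3,fy=3))
for r in((165,215,275,300),(455,210,555,300)):
    for b in blobs(im,r,.091): print(b)
print(arm.current_t())
```

```text
(35, array([233.1714, 230.9714]), array([0.586 , 0.3015, 0.091 ]))
(76, array([235.3816, 259.75  ]), array([0.52  , 0.2958, 0.091 ]))
(40, array([237.5  , 286.025]), array([0.4605, 0.2905, 0.091 ]))
(35, array([493.2   , 223.1429]), array([ 0.6007, -0.2963,  0.091 ]))
(92, array([494.587 , 250.7283]), array([ 0.5367, -0.2967,  0.091 ]))
(38, array([495.4211, 277.2368]), array([ 0.4759, -0.2959,  0.091 ]))
46.6167
```

View pics/p3.png

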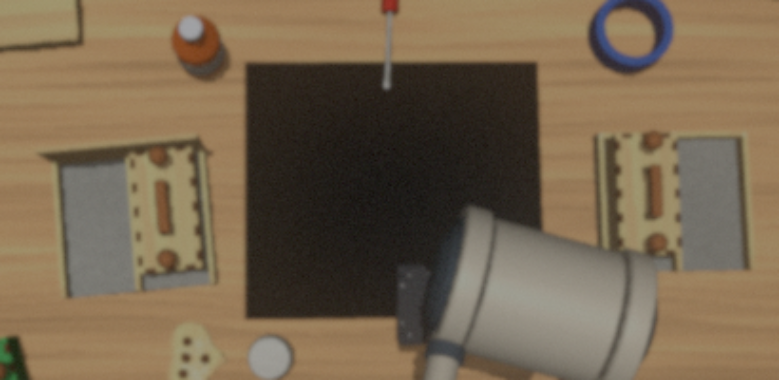

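View pics/s3.png

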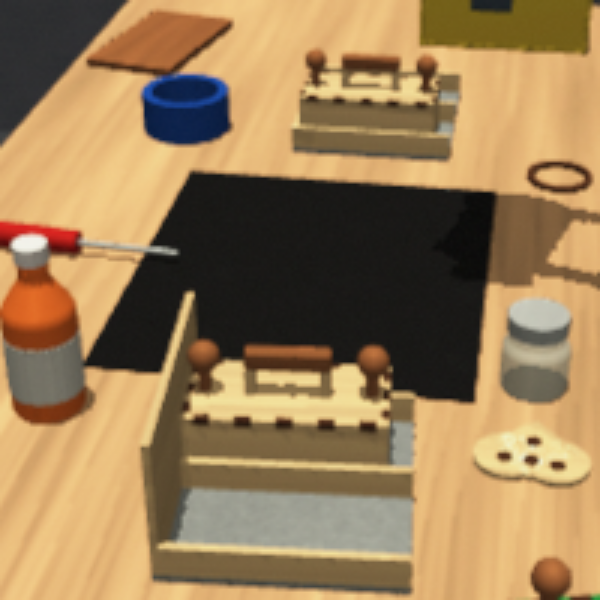

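Both boxes sit flat in their lanes against the back walls, and the bystanders haven't moved.

```bash
python3 -c "
from rig import arm
print(arm.sign_off())"
```

```text
the job is handed in; nothing more can be done
None
```

I weighed both boxes and handed the job in at about 47 s: the full right box (7.5 N) is in the tall-backed bay and the nearly empty left box (2.7 N) is in the low-backed bay, both flat and against the back walls in the last pictures; the hand-in gave no verdict.

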